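Close the washed tin on its serving board

TASK

The two halves of the little round tin are dry on the sloping draining stand. Set the dish, open side up, fully down in the larger round recess of the serving board, then close it with its lid, rim down and fully home all round. Leave the tea light, the pot and the spice jars where they are.

Things in the scene. Friction and masses are not known exactly. Their poses are not given: they have to be found in the camera images.
- dish: Lower half of the tin: open aluminium dish, 60 mm across, 18 mm high, on it a neck 51 mm across, 8 mm high (26 mm in all); cavity 45 mm across, floor 4 mm; 0.1 kg. Origin: centre of the underside; z points out of the open mouth. Starts on the stand's sloping face, underside against the face, edge on the ledge; lid and dish may be either way round.
- lid: Aluminium cap 60 mm across, 14 mm high, closed top with a 46 mm disc raised 1.5 mm; inside 56 mm across, 11 mm deep: slips over the dish's neck with 2.5 mm to spare all round, rim resting on the dish's shoulder 18 mm above its underside; 0.06 kg. Origin: centre of the rim (open) plane; z points from rim to closed top. Starts beside the dish, rim against the sloping face.
- rack: Draining stand, fixed: wooden slats 260 mm wide (its y), face 105 mm long, rising 35 degrees from level toward its +x and facing the robot. Ledge 10 mm high, square to the face, along the foot. Origin: centre of the footprint on the table. Dish and lid centres: 55 to 75 mm either side of its middle, 31 mm up the face, 40 mm above the table; top edge 83 mm up.
- tray: Serving board, fixed: dark wood 200 x 110 x 16 mm with two round recesses 6 mm deep: the larger, 63 mm across, at -45 mm along its x; the smaller, 42 mm across, at +55 mm, holds a tea light. Origin: centre of the underside, on the table.
- pocket (a point): Centre of the floor of the larger recess, 10 mm above the table and 6 mm below the board's top face; axes as the board's.
- candle: Tea light 38 mm across and 15 mm high, in the smaller recess; origin at the centre of its underside. To be left alone.
- pot_1: Small round pot with a grey lid, 69 mm across, 41 mm high, standing behind the work on the left; origin at the centre of its underside. To be left alone.
- spice_jar_2: Upright spice jar with a yellow-brown cap, the nearer of two, 42 mm across, 106 mm high, standing behind the work on the right; origin at the centre of its underside. To be left alone.
Mind the look-alikes: they are no part of the job. What is shaped like the lid but brown, pink or red is not meant.

How it is judged (in metres and radians):
On the way:
1. the dish stands in the larger recess, open side up and fully down, the lid not yet on it (horizontal distance between dish and pocket below 0.004 m and z of dish in the frame of pocket below 0.003 m and angle between dish's own z axis and vertical below 0.06 rad and distance between lid and dish above 0.05 m), for 0.2 s.
At the end, for the whole second after the job is handed in: The dish stands upright (within 0.06 rad), open side up, on the floor of the larger recess (within 3 mm in height and 4 mm sideways); the lid sits on it rim down, level within 0.08 rad, centred within 5 mm, its rim 15 to 21 mm above the dish's underside (18 mm when home); both are at rest (horizontal distance between dish and pocket below 0.004 m and z of dish in the frame of pocket below 0.003 m and angle between dish's own z axis and vertical below 0.06 rad and horizontal distance between lid and dish below 0.005 m and angle between lid's own z axis and vertical below 0.08 rad and z of lid in the frame of dish between 0.015 and 0.021 m and linear speed of each of lid, dish below 0.02 m/s); the robot touches nothing.
It fails at once if the tea light is pushed out of its place (10 mm) (distance of candle from where it was at the start of the episode above 0.01 m).
It fails at once if the pot is moved (20 mm) (distance of pot_1 from where it was at the start of the episode above 0.02 m).
It fails at once if the spice jar is moved (20 mm) (distance of spice_jar_2 from where it was at the start of the episode above 0.02 m).
It also fails if it takes over 54 s, if anything falls off the work surface, if the arm or the gripper's body presses on something with over 40 N, if the wrist force passes 120 N, or if a joint passes its speed limit or range.

ROBOT

A 7-joint arm with a two-finger parallel gripper is mounted at the origin on a cart in front of the work surface, level with it; the furniture and walls round the work are solid. World frame = base frame: x ahead of the robot, y to its left, z up, the work surface at z = 0. Lengths are in m, angles in degrees, forces in N, time in s.
With the tool pointing down it reaches from about 0.35 to 0.9 m from the base axis. Payload 8.1 kg.
Tool frame: the origin (TCP) lies on the centre line of the jaws, within the pads' length; the fingertips stand tip_extent ahead of it and the grasp point (between the pads) lies 2 mm behind it (tip_extent is the distance from the TCP to the fingertips, in m); z points along the fingers, y is the line along which they close (so a half turn about z gives the same grasp; the last joint's range is limited). The gripper opens to 92 mm and grips with 3 to 60 N. Pads are 19 mm wide; open, the fingers measure 130 mm over their backs; the gripper's body (75 mm by 190 mm) begins 47 mm behind the grasp point.
Start: joints at [-74.118, 24.895, 1.432, 90.138, -0.665, 64.973, -4.303], TCP at [0.232, 0.58, 0.244] pointing down, gripper open.
Joint ranges: [-149.89, 149.89], [-25.12, 119.58], [-72.63, 75.52], [4.76, 147.25], [-75.54, 255.54], [6.69, 114.76], [-157.13, 157.13]. Speed limits (degrees/s): [127.2, 127.2, 172.46, 172.46, 180, 180, 180].

INTERFACE

Orientations are given as [roll, pitch, yaw] about the fixed x, y, z axes, in that order (R = Rz(yaw) Ry(pitch) Rx(roll)).
In Python, from workcell import * gives the robot as it stands.
- The arm moves only by the tool jog_arm, never from a script. Its argument "moves" is a list of rows, each a list of 3 entries, a list of its own where there are three numbers: the opening, from 0 (shut) to 1 (fully open), then the shift along the world's x, y, z as a fraction of full scale, then the turn, a rotation vector about the world's x, y, z as a fraction of full scale. A call has 1 to 12 rows; each row shifts and turns the commanded pose from where the row before left it; what a row does not reach is not made up. Full scale, the value 1, is 20 cm for a shift and 180 degrees for a turn. A row lasts 1/10 s, in which the tool goes at most 50 mm and 8.59 degrees, less where a joint would pass 70% of its speed; a pose out of reach is approached as far as the arm can. A call with a number of a shift or a turn outside -1 to 1 is refused whole. A call with a gripper value outside its range is refused whole. The fingers move at their own pace and stop on an object; the grip force is fixed at half the most. Time passes only in rows, so rows that do not move let the fingers close. It gives the time, the measured TCP pose, the force, the opening and the grip force at its end, in the units of the state.
- get_obs(): the state, without advancing time (a new reading comes with each control period).
- grab_frame(name): name is "scene" or "top" or "wrist"; returns the picture (384x512x3 uint8, red, green, blue); there is no depth.
- get_calibration(name): a dict with "camera_matrix" (3x3 intrinsics, pixels), "position" and "attitude" of the camera in the world; the wrist camera has in their place "hand_eye" (4x4, takes a point from camera to tool coordinates, whose origin is the TCP and whose axes are the flange's). Camera axes: x right, y down, z forward; pixel columns grow to the right and rows downward; lengths in m; the calibration is good to about 2 mm. The wrist camera is an equidistant fisheye: a pixel r from the principal point sees the ray r / f radians off the axis. A picture is of the moment at which its call begins: read the wrist's pose just before it. get_calibration takes no time and is no camera call.
- hand_in(): hands the job in; it is judged then, once.
Trained networks look in the newest picture that a camera, given by its name, has taken for a name from the list of things; names that differ only in an ending like _2 or _b are one class to them, and where a whole thing is asked for, a point or a joint stands for the part that bears it (a point fixed in the world has none). Each returns a list of dicts, best first, with "conf" (0 to 1); they miss things now and then, are a little off and sometimes report something else, mostly with a low value. They report only what shows in the picture. A call takes as long as a camera call. They do not tell look-alikes from the thing itself.
- search_frame(camera, thing): "bbox" ([left, top, right, bottom] in pixels, round what is visible of it).
- spot_point(camera, thing): "position" ([row, column] in pixels: a listed point, or the origin of a listed thing).
The state is a dict: "clock": time; "joints": joint angles; "qd": joint speeds; "tau": joint torques, N m; "tcp_pos": TCP position; "ee_rot": TCP orientation; "wrist_force": force on the tool from outside, world axes, zero at the start; "wrist_torque": the same for the moment, N m; "width": opening from 0.0 (shut) to 1.0 (fully open); "finger_force": force on a finger pad.
Only numpy, scipy, OpenCV 4.12 (cv2) and the standard library are available. Lean on these libraries where they do the work, as an engineer would, in place of code of your own. Each camera call takes 0.05 s, during which the arm holds its last target. There are 200 camera calls.

## Working session

There is one attempt and no reset: what is moved stays moved. The work goes in short steps, Python scripts to look and compute and a tool call to move; the robot and the scene stay as the last step left them, time stands still between calls to the robot, and variables do not carry over. Pictures are saved under pics/ and viewed, at most 13 in all, crops included, and the job is handed in when it is done.

Besides the shell and the picture viewer there is one more tool, called after "Emit:" by a JSON object that holds its "fn" and its "kwargs". jog_arm: Moves the arm, as the interface text tells. Its arguments: {"type":"object","properties":{"moves":{"type":"array","items":{"type":"array"}}},"required":["moves"]}

```bash
mkdir -p pics
python3 - <<'E'
from workcell import *
import cv2,numpy as np
ims=[]
for c in ["scene","top"]:
    im=grab_frame(c); cv2.imwrite(f"pics/{c}0.png",im[...,::-1]); ims.append(im)
    k=get_calibration(c); print(c,{a:np.round(b,4).tolist() for a,b in k.items()})
    for t in ["dish","lid","tray","candle","rack"]:
        print(t,[(np.round(d["position"],1).tolist(),round(d["conf"],2)) for d in spot_point(c,t)][:4])
    print("pocket",[(np.round(d["position"],1).tolist(),round(d["conf"],2)) for d in spot_point(c,"pocket")][:3])
print(get_calibration("wrist")); print(get_obs())
E
```

```text
scene {'camera_matrix': [[393.5853, 0.0, 253.5383], [0.0, 393.5853, 192.556], [0.0, 0.0, 1.0]], 'position': [0.2565, -0.5106, 0.8107], 'attitude': [-142.0876, -0.408, -33.2531]}
dish [([140.1, 192.5], 0.57)]
lid [([201.7, 182.5], 0.97), ([163.5, 257.6], 0.87), ([210.9, 246.8], 0.75), ([177.6, 156.8], 0.68)]
tray [([281.9, 287.2], 0.6)]
candle [([266.6, 304.2], 0.49)]
rack [([158.4, 210.7], 0.66)]
pocket [([295.1, 270.7], 0.77)]
top {'camera_matrix': [[383.7036, 0.0, 252.439], [0.0, 383.7036, 188.6914], [0.0, 0.0, 1.0]], 'position': [0.4387, -0.0043, 1.0793], 'attitude': [-171.1091, -1.3825, -89.4276]}
dish [([206.3, 159.0], 0.82)]
lid [([257.1, 171.6], 0.85), ([202.6, 254.6], 0.77), ([163.4, 210.5], 0.73), ([212.1, 206.5], 0.69)]
tray [([216.3, 326.3], 0.9)]
candle [([197.9, 321.1], 0.61), ([211.0, 206.7], 0.36)]
rack [([201.3, 181.7], 0.82)]
pocket [([231.8, 331.2], 0.91)]
{'camera_matrix': array([[297.31863964,   0.        , 261.18160655],
       [  0.        , 297.31863964, 196.27152781],
       [  0.        ,   0.        ,   1.        ]]), 'hand_eye': array([[ 3.35242286e-04, -9.
[... 307 characters left out ...]
00]])}
{'clock': 0.7, 'joints': array([-74.11817462,  24.89301972,   1.43209201,  90.13718465,
        -0.66412863,  64.97387131,  -4.30405632]), 'qd': array([-0.04046414,  0.02406414,  0.10830703,  0.01002319, -0.02467908,
        0.00976027, -0.05467712]), 'tau': array([ 6.16664747e-04, -6.67493105e+01,  9.84498896e-01, -3.14768958e+01,
       -6.04535895e-02,  3.23612150e-02, -2.26492642e-05]), 'tcp_pos': array([0.23173351, 0.580469  , 0.24376707]), 'ee_rot': array([1.79995702e+02, 6.36126934e-04, 1.58234113e+02]), 'wrist_force': array([-0.09578842, -0.91209475,  0.40924571]), 'wrist_torque': array([-0.03704731, -0.04141566, -0.03269891]), 'finger_force': 0.0, 'width': 1.0008832627168298}
```

View pics/scene0.png

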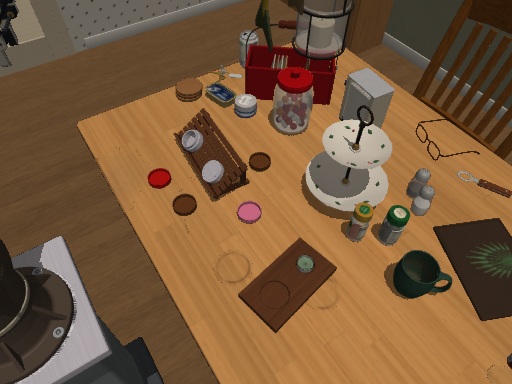

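View pics/top0.png

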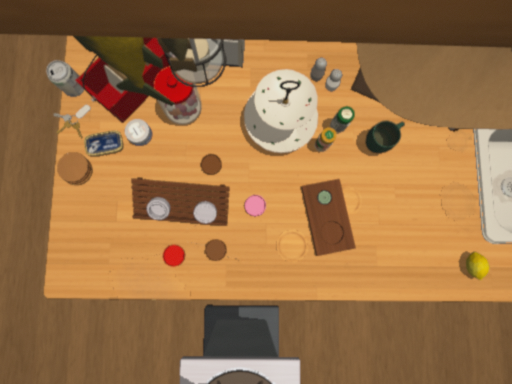

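The top view shows the dish at px (158,209) with an open mouth and the silver lid at (206,212), both on the rack. What could be taken for the lid:
- red (173,256)
- brown (216,250)
- brown (211,164)
- pink (255,206)
- white jar (137,131)
- brown tin (74,168)

The silver one on the rack is the one I want. I'll check it in a crop and triangulate.

```bash
cat > h.py <<'E'
from workcell import *
import cv2,numpy as np
from scipy.spatial.transform import Rotation as R
def ray(c,rc):
    k=get_calibration(c);K=np.array(k["camera_matrix"]);A=R.from_euler("xyz",k["attitude"],degrees=True).as_matrix()
    d=A@np.linalg.inv(K)@[rc[1],rc[0],1.];return np.array(k["position"]),d/np.linalg.norm(d)
def onz(c,rc,z):
    p,d=ray(c,rc);return p+d*(z-p[2])/d[2]
def tri(*rs):
    M=0;b=0
    for p,d in rs:
        P=np.eye(3)-np.outer(d,d);M=M+P;b=b+P@p
    x=np.linalg.solve(M,b);return x,[np.linalg.norm(np.cross(x-p,d)) for p,d in rs]
def wtool():
    o=get_obs();return np.array(o["tcp_pos"]),R.from_euler("xyz",o["ee_rot"],degrees=True).as_matrix()
def wray(rc,pose):
    k=get_calibration("wrist");K=k["camera_matrix"];H=k["hand_eye"]
    v=np.array([(rc[1]-K[0,2])/K[0,0],(rc[0]-K[1,2])/K[1,1]]);r=np.linalg.norm(v)
    d=np.r_[np.sin(r)*v/max(r,1e-9),np.cos(r)];p,Rt=pose
    return p+Rt@H[:3,3],Rt@H[:3,:3]@d
def wpix(X,pose):
    k=get_calibration("wrist");K=k["camera_matrix"];H=k["hand_eye"];p,Rt=pose
    c=H[:3,:3].T@(Rt.T@(np.asarray(X)-p)-H[:3,3]);n=np.hypot(c[0],c[1]);t=np.arctan2(n,c[2])*K[0,0]
    return np.array([K[1,2]+t*c[1]/n,K[0,2]+t*c[0]/n])
E
python3 - <<'E'
from h import *
import workcell
print([n for n in dir(workcell) if n[0]!='_'][:60])
t=cv2.imread("pics/top0.png")[180:230,130:235];s=cv2.imread("pics/scene0.png")[105:200,170:255]
cv2.imwrite("pics/crop.png",np.hstack([cv2.resize(t,(420,400),interpolation=cv2.INTER_CUBIC),cv2.resize(s,(358,400),interpolation=cv2.INTER_CUBIC)]))
for n,a,b,z in [("dish",[206.3,159],[140.1,192.5],.04),("lid",[212.1,206.5],[172,213],.04),("pocket",[231.8,331.2],[295.1,270.7],.01),("candle",[197.9,321.1+3],[266.6,304.2],.012),("tray",[216.3,326.3],[281.9,287.2],0),("rack",[201.3,181.7],[158.4,210.7],0)]:
    print(n,np.round(onz("top",a,z),4),np.round(onz("scene",b,z),4),np.round(tri(ray("top",a),ray("scene",b))[0],4))
E
```

```text
['PlanningError', 'get_calibration', 'get_obs', 'grab_frame', 'hand_in', 'search_frame', 'spot_point', 'tip_extent']
dish [0.5498 0.2247 0.04  ] [0.5494 0.2339 0.04  ] [0.547  0.2229 0.0507]
lid [0.5357 0.096  0.04  ] [0.5393 0.1017 0.04  ] [0.5355 0.095  0.0487]
pocket [ 0.4877 -0.2492  0.01  ] [ 0.4813 -0.2453  0.01  ] [ 0.4843 -0.2472  0.012 ]
candle [ 0.5825 -0.2307  0.012 ] [ 0.5823 -0.2316  0.012 ] [ 0.5828 -0.2311  0.0106]
tray [ 0.5317 -0.2385  0.    ] [ 0.5325 -0.2366  0.    ] [ 0.5313 -0.2378  0.0034]
rack [0.5691 0.1705 0.    ] [0.5734 0.1807 0.    ] [0.5675 0.1681 0.0149]
```

View pics/crop.png

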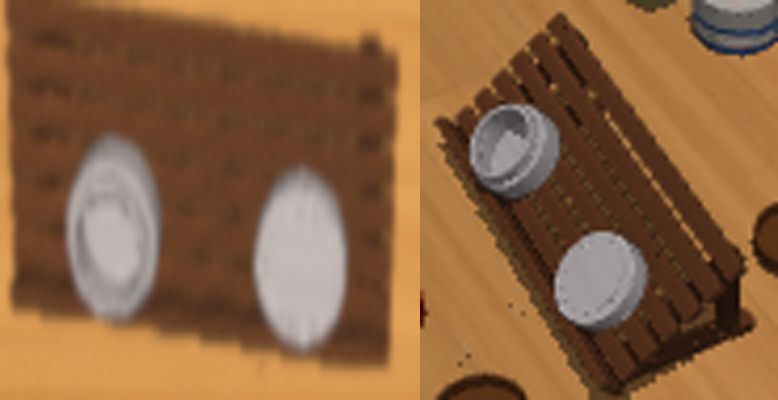

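```bash
cat >> h.py <<'E'
def plan(p,rpy,n):
    "per-row fractions for n equal rows to a target pose"
    q,Rt=wtool();rv=(R.from_euler("xyz",rpy,degrees=True)*R.from_matrix(Rt).inv()).as_rotvec(degrees=True)
    print("from",np.round(q,4),"shift/row",np.round((np.array(p)-q)/.2/n,4),"turn/row",np.round(rv/180/n,4),"deg",round(np.linalg.norm(rv)/n,2),"mm",round(1000*np.linalg.norm(np.array(p)-q)/n,1))
E
python3 - <<'E'
from h import *
print(tip_extent)
plan([.457,.17,.163],[180,35,175],12)
E
```

```text
0.017
from [0.2317 0.5805 0.2438] shift/row [ 0.0939 -0.171  -0.0337] turn/row [-0.0038 -0.0158  0.0075] deg 3.22 mm 39.6
```

Emit:
{"fn": "jog_arm", "kwargs": {"moves": [[1,[0.094,-0.171,-0.034],[-0.0038,-0.0158,0.0075]],[1,[0.094,-0.171,-0.034],[-0.0038,-0.0158,0.0075]],[1,[0.094,-0.171,-0.034],[-0.0038,-0.0158,0.0075]],[1,[0.094,-0.171,-0.034],[-0.0038,-0.0158,0.0075]],[1,[0.094,-0.171,-0.034],[-0.0038,-0.0158,0.0075]],[1,[0.094,-0.171,-0.034],[-0.0038,-0.0158,0.0075]],[1,[0.094,-0.171,-0.034],[-0.0038,-0.0158,0.0075]],[1,[0.094,-0.171,-0.034],[-0.0038,-0.0158,0.0075]],[1,[0.094,-0.171,-0.034],[-0.0038,-0.0158,0.0075]],[1,[0.094,-0.171,-0.034],[-0.0038,-0.0158,0.0075]],[1,[0.094,-0.171,-0.034],[-0.0038,-0.0158,0.0075]],[1,[0.094,-0.171,-0.034],[-0.0038,-0.0158,0.0075]]]}}

```text
clock: 1.9
tcp_pos: [0.4542, 0.1764, 0.1642]
ee_rot: [180.0, 34.5, 174.5]
wrist_force: [1.3, 0.4, -0.3]
width: 1.001
finger_force: 0.0
```

Run:
```python
from h import *
pose=wtool();im=grab_frame("wrist");cv2.imwrite("pics/w1.png",im[...,::-1]);np.savez("w1.npz",p=pose[0],R=pose[1])
print(get_obs()["ee_rot"],pose[0],get_obs()["clock"])
for n in ["dish","lid","rack"]:
    for d in spot_point("wrist",n)[:3]:
        o,v=wray(d["position"],pose);print(n,np.round(d["position"],1),round(d["conf"],2),np.round(o+v*(.04-o[2])/v[2],4))
```

```text
[-179.62392485   34.75279651  174.89084463] [0.4542135  0.17638193 0.16420837] 1.95
dish [190.1 315.3] 0.89 [0.5496 0.2237 0.04  ]
lid [100.5 142.2] 0.86 [0.4221 0.0832 0.04  ]
lid [ 69.5 269.8] 0.74 [0.4095 0.1866 0.04  ]
lid [187.8 198.2] 0.68 [0.5343 0.1029 0.04  ]
rack [180.1 267.5] 0.59 [0.5295 0.1752 0.04  ]
```

View pics/w1.png

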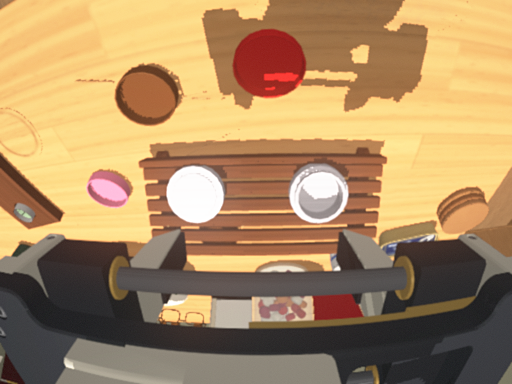

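Lid at px (195,193), dish at (318,192), with the ledge parallel to the image rows, so yaw 175 matches the rack. I'll refine both centres by matching silhouettes.

```bash
cat >> h.py <<'E'
from scipy.optimize import least_squares
def sil(X,Rm,cyl,pose):
    "hull centroid & area (px) of stacked discs [(radius,z)]"
    a=np.linspace(0,2*np.pi,60,endpoint=False);P=[]
    for r,z in cyl:
        for t in a: P.append(wpix(X+Rm@[r*np.cos(t),r*np.sin(t),z],pose)[::-1])
    h=cv2.convexHull(np.float32(P));m=cv2.moments(h);return np.array([m["m10"]/m["m00"],m["m01"]/m["m00"],np.sqrt(m["m00"])])
DISH=[(.03,0),(.03,.018),(.0255,.026)];LID=[(.03,0),(.03,.014),(.023,.0155)]
def blob(im,box,sat=60,val=90):
    r0,r1,c0,c1=box;h=cv2.cvtColor(im[r0:r1,c0:c1],cv2.COLOR_RGB2HSV)
    m=((h[...,1]<sat)&(h[...,2]>val)).astype(np.uint8)
    cs,_=cv2.findContours(m,cv2.RETR_EXTERNAL,cv2.CHAIN_APPROX_NONE);c=cv2.convexHull(max(cs,key=cv2.contourArea))
    M=cv2.moments(c);return np.array([M["m10"]/M["m00"]+c0,M["m01"]/M["m00"]+r0,np.sqrt(M["m00"])]),cv2.boundingRect(c)
E
python3 - <<'E'
from h import *
d=np.load("w1.npz");pose=(d["p"],d["R"]);im=cv2.imread("pics/w1.png")[...,::-1].copy()
Rm=R.from_euler("zy",[-5,-35],degrees=True)
Rm=R.from_euler("ZY",[-5,-35],degrees=True).as_matrix();print(Rm[:,2])
for n,cyl,box,g in [("dish",DISH,(155,230,275,360),[.5496,.2237,.04]),("lid",LID,(155,232,155,235),[.5343,.1029,.04])]:
    b,bb=blob(im,box);print(n,b,bb)
    f=lambda x:(sil(np.r_[x,.04],Rm,cyl,pose)-b)[:2]
    s=least_squares(f,g[:2],diff_step=1e-3);print(s.x,"area px model",sil(np.r_[s.x,.04],Rm,cyl,pose)[2])
    s=least_squares(lambda x:sil(x,Rm,cyl,pose)-b,g,diff_step=1e-3);print("3d",s.x)
E
```

```text
[-0.5713938   0.04999048  0.81915204]
dish [317.92432692 192.83450261  52.72096357] (14, 9, 60, 59)
[0.55016436 0.22481201] area px model 53.95042649595336Traceback (most recent call last):
  File "<stdin>", line 9, in <module>
    return func(*args, **kwargs)
    result = trf(vector_fun.fun, vector_fun.jac, x0, f0, J0, lb, ub, ftol, xtol,
                 gtol, max_nfev, x_scale, loss_function, tr_solver,
                 tr_options.copy(), verbose, callback=callback_wrapped)
    return trf_no_bounds(
        fun, jac, x0, f0, J0, ftol, xtol, gtol, max_nfev, x_scale,
        loss_function, tr_solver, tr_options, verbose, callback=callback)
    J = jac(x)
    self._update_jac()
    ~~~~~~~~~~~~~~~~^^
    self.J = self.jac_wrapped(xp_copy(self.x), f0=self.f)
             ~~~~~~~~~~~~~~~~^^^^^^^^^^^^^^^^^^^^^^^^^^^^
    J, dct = approx_derivative(
             ~~~~~~~~~~~~~~~~~^
        self.fun,
        ^^^^^^^^^
    ...<2 lines>...
        **self.finite_diff_options,
        ^^^^^^^^^^^^^^^^^^^^^^^^^^^
    )
    ^
    J, _nfev = _dense_difference(fun_wrapped, x0, f0, h,
             
[... 275 characters left out ...]
                    ^^^^^^^
    f = np.atleast_1d(self.fun(x, *self.args, **self.kwargs))
                      ~~~~~~~~^^^^^^^^^^^^^^^^^^^^^^^^^^^^^^
    return np.atleast_1d(self.fun(x))
                         ~~~~~~~~^^^
    return self.f(x, *self.args, **self.kwargs)
           ~~~~~~^^^^^^^^^^^^^^^^^^^^^^^^^^^^^^
  File "<stdin>", line 9, in <lambda>
  File "h.py", line 34, in sil
    for t in a: P.append(wpix(X+Rm@[r*np.cos(t),r*np.sin(t),z],pose)[::-1])
                         ~~~~^^^^^^^^^^^^^^^^^^^^^^^^^^^^^^^^^^^^^^^
  File "h.py", line 22, in wpix
    k=get_calibration("wrist");K=k["camera_matrix"];H=k["hand_eye"];p,Rt=pose
ValueError: time passes only in moves, steps and waits
```

```bash
sed -i 's/get_calibration("wrist")/CAL/; s/^def wtool/CAL=get_calibration("wrist")\ndef wtool/' h.py
python3 - <<'E'
from h import *
d=np.load("w1.npz");pose=(d["p"],d["R"]);im=cv2.imread("pics/w1.png")[...,::-1].copy()
Rm=R.from_euler("ZY",[-5,-35],degrees=True).as_matrix();print(Rm[:,2])
for n,cyl,box,g in [("dish",DISH,(155,230,275,360),[.5496,.2237,.04]),("lid",LID,(155,232,155,235),[.5343,.1029,.04])]:
    b,bb=blob(im,box);print(n,b,bb)
    f=lambda x:(sil(np.r_[x,.04],Rm,cyl,pose)-b)[:2]
    s=least_squares(f,g[:2],diff_step=1e-3);print(s.x,"area px model",sil(np.r_[s.x,.04],Rm,cyl,pose)[2])
    X=np.r_[s.x,.04]; T=X+Rm[:,2]*.055; plan(T,[180,35,175],6); T=X+Rm[:,2]*.027; print(T)
    s=least_squares(lambda x:sil(x,Rm,cyl,pose)-b,g,diff_step=1e-3);print("3d",s.x)
E
```

```text
[-0.5713938   0.04999048  0.81915204]
dish [317.92432692 192.83450261  52.72096357] (14, 9, 60, 59)
[0.55016436 0.22481201] area px model 53.95042649595336
from [0.4543 0.1782 0.1645] shift/row [ 0.0537  0.0411 -0.0662] turn/row [-0.0001 -0.0005  0.0005] deg 0.13 mm 18.9
[0.53473673 0.22616176 0.06211711]
3d [0.55567525 0.22563542 0.03562221]
lid [195.35334584 193.14596623  51.623638  ] (11, 10, 59, 58)
[0.5400475  0.09966704] area px model 52.29070256184552
from [0.4543 0.1782 0.1645] shift/row [ 0.0453 -0.0632 -0.0662] turn/row [-0.0001 -0.0005  0.0005] deg 0.13 mm 20.4
[0.52461986 0.10101678 0.06211711]
3d [0.54298734 0.0985037  0.03754353]
```

Emit:
{"fn": "jog_arm", "kwargs": {"moves": [[1,[0.054,0.041,-0.066],[0,-0.0005,0.0005]],[1,[0.054,0.041,-0.066],[0,-0.0005,0.0005]],[1,[0.054,0.041,-0.066],[0,-0.0005,0.0005]],[1,[0.054,0.041,-0.066],[0,-0.0005,0.0005]],[1,[0.054,0.041,-0.066],[0,-0.0005,0.0005]],[1,[0.054,0.041,-0.066],[0,-0.0005,0.0005]],[1,[0,0,0],[0,0,0]],[1,[0,0,0],[0,0,0]]]}}

```text
clock: 2.9
tcp_pos: [0.5191, 0.2282, 0.0854]
ee_rot: [179.9, 35.0, 175.0]
wrist_force: [0.4, -0.3, 0.1]
width: 1.001
finger_force: 0.0
```

Run:
```python
from h import *
pose=wtool();im=grab_frame("wrist");cv2.imwrite("pics/w2.png",im[...,::-1]);print(get_obs()["ee_rot"],pose[0])
Rm=R.from_euler("ZY",[-4.8,-35],degrees=True).as_matrix()
p=wpix([.55,.2255,.04],pose);print("expect",p)
r,c=p.astype(int);b,bb=blob(im,(max(r-75,0),r+75,c-85,c+85));print(b,bb,c-85,max(r-75,0))
s=least_squares(lambda x:(sil(np.r_[x,.04],Rm,DISH,pose)-b)[:2],[.55,.2255],diff_step=1e-3);print(s.x,sil(np.r_[s.x,.04],Rm,DISH,pose))
plan(np.r_[s.x,.04]+Rm[:,2]*.026,[180,35,175.2],4)
```

```text
[179.8577415   35.03104742 174.9605073 ] [0.51906533 0.22824018 0.08544085]
expect [221.63567659 261.29350573]
[260.53132731 226.66779606  78.7273777 ] (39, 38, 92, 88) 176 146
[0.55024772 0.22495925] [260.53132744 226.66779697  80.27737147]
from [0.5189 0.2279 0.0857] shift/row [ 0.0207 -0.0021 -0.0305] turn/row [-0.0002  0.0001  0.0002] deg 0.05 mm 7.4
```

View pics/w2.png

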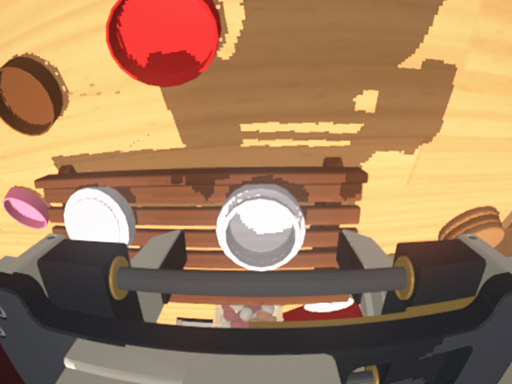

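The dish sits at px (261,227), centred between the fingers. I'll go in and grip it.

Emit:
{"fn": "jog_arm", "kwargs": {"moves": [[1,[0.0205,-0.002,-0.03],[0,0,0]],[1,[0.0205,-0.002,-0.03],[0,0,0]],[1,[0.0205,-0.002,-0.03],[0,0,0]],[1,[0.0205,-0.002,-0.03],[0,0,0]],[1,[0,0,0],[0,0,0]],[0.4,[0,0,0],[0,0,0]],[0.4,[0,0,0],[0,0,0]],[0.4,[0,0,0],[0,0,0]],[0.4,[0,0,0],[0,0,0]],[0.4,[0,0,0],[0,0,0]],[0.4,[0,0,0],[0,0,0]]]}}

```text
clock: 4.05
tcp_pos: [0.5355, 0.2262, 0.0615]
ee_rot: [179.9, 35.0, 175.0]
wrist_force: [-3.0, 0.0, 4.9]
width: 0.651
finger_force: 30.0
```

Emit:
{"fn": "jog_arm", "kwargs": {"moves": [[0.4,[-0.06,0.005,0.085],[0,0,0]],[0.4,[-0.09,0.008,0.13],[0,0,0]],[0.4,[-0.05,0,0.13],[0,0,0]],[0.4,[0,-0.1,0.1],[0.0017,0.02,0]],[0.4,[0,-0.2,0.05],[0.0017,0.02,0]],[0.4,[0.02,-0.2,0],[0.0017,0.02,0]],[0.4,[0.02,-0.2,0],[0.0017,0.02,0]],[0.4,[0.02,-0.2,0],[0.0017,0.02,0]],[0.4,[0.02,-0.2,0],[0.0017,0.02,0]],[0.4,[0.02,-0.2,0],[0.0017,0.02,0]],[0.4,[0.02,-0.2,0],[0.0017,0.02,0]],[0.4,[0.02,-0.2,0],[0.0017,0.02,0]]]}}

```text
clock: 5.25
tcp_pos: [0.521, -0.0225, 0.1399]
ee_rot: [-178.4, 12.0, 175.0]
wrist_force: [0.8, 0.3, -1.2]
width: 0.649
finger_force: 30.0
```

Run:
```python
from h import *
print(get_obs()["ee_rot"],get_obs()["width"]);plan([.525,-.247,.135],[180,0,175.2],8)
```

```text
[-178.4063056    12.03093196  174.99470441] 0.6487250327474049
from [ 0.521  -0.0225  0.1399] shift/row [ 0.0025 -0.1403 -0.0031] turn/row [0.0018 0.0082 0.0003] deg 1.52 mm 28.1
```

Emit:
{"fn": "jog_arm", "kwargs": {"moves": [[0.4,[0.0025,-0.14,-0.003],[0.0018,0.0082,0.0003]],[0.4,[0.0025,-0.14,-0.003],[0.0018,0.0082,0.0003]],[0.4,[0.0025,-0.14,-0.003],[0.0018,0.0082,0.0003]],[0.4,[0.0025,-0.14,-0.003],[0.0018,0.0082,0.0003]],[0.4,[0.0025,-0.14,-0.003],[0.0018,0.0082,0.0003]],[0.4,[0.0025,-0.14,-0.003],[0.0018,0.0082,0.0003]],[0.4,[0.0025,-0.14,-0.003],[0.0018,0.0082,0.0003]],[0.4,[0.0025,-0.14,-0.003],[0.0018,0.0082,0.0003]],[0.4,[0,0,0],[0,0,0]],[0.4,[0,0,0],[0,0,0]]]}}

```text
clock: 6.25
tcp_pos: [0.5251, -0.2465, 0.1345]
ee_rot: [-179.9, 0.1, 175.1]
wrist_force: [0.3, 1.1, -0.7]
width: 0.645
finger_force: 30.0
```

Run:
```python
from h import *
pose=wtool();im=grab_frame("wrist");cv2.imwrite("pics/w3.png",im[...,::-1]);np.savez("w3.npz",p=pose[0],R=pose[1])
print(get_obs()["ee_rot"],pose[0])
for n in ["pocket","candle"]:
  for d in spot_point("wrist",n)[:2]:
    o,v=wray(d["position"],pose);z=.01;print(n,d,np.round(o+v*(z-o[2])/v[2],4))
```

```text
[-1.79920026e+02  1.54934135e-01  1.75186588e+02] [ 0.52506345 -0.24645688  0.13450572]
pocket {'position': [157.0, 254.8], 'conf': 0.89} [ 0.4897 -0.2499  0.01  ]
```

View pics/w3.png

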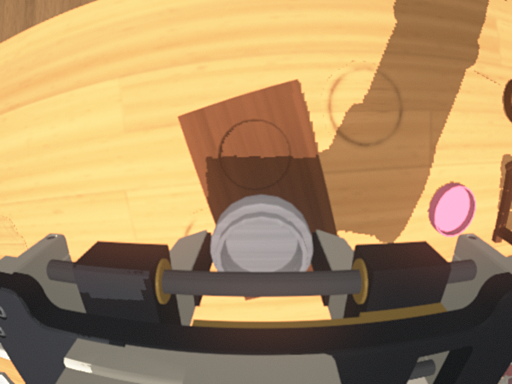

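Run:
```python
from h import *
d=np.load("w3.npz");pose=(d["p"],d["R"]);im=cv2.imread("pics/w3.png");g=cv2.cvtColor(im,cv2.COLOR_BGR2GRAY)
bh=cv2.morphologyEx(g,cv2.MORPH_BLACKHAT,np.ones((7,7),np.uint8)).astype(float)
def toz(r,c,z): o,v=wray([r,c],pose);return (o+v*(z-o[2])/v[2])[:2]
for z in (.016,.010):
    P=[];W=[]
    for r in range(112,194):
        for c in range(212,298):
            if bh[r,c]>0.25*g[r,c] and bh[r,c]>8:
                q=toz(r,c,z)
                if abs(np.linalg.norm(q-[.489,-.2485])-.0315)<.006: P.append(q)
    P=np.array(P)
    s=least_squares(lambda x:np.hypot(P[:,0]-x[0],P[:,1]-x[1])-x[2],[.489,-.2485,.0315],loss="soft_l1",f_scale=.0005)
    print(z,len(P),s.x,np.std(s.fun))
# dish outline: first grey rise going down
H,S,V=cv2.split(cv2.cvtColor(im,cv2.COLOR_BGR2HSV))
Rt=pose[1];Rd=Rt@np.diag([1,-1,-1.])
a=np.linspace(0,2*np.pi,720)
for c in (235,245,255,262,270,280,290):
    r=next(r for r in range(180,240) if S[r,c]<60 and S[r+1,c]<60)
    out=[]
    for off in (-.003,0,.003):
        X=pose[0]+Rt@[off,0,.026];Q=np.array([wpix(X+Rd@[rr*np.cos(t),rr*np.sin(t),z],pose) for rr,z in DISH for t in a])
        h=Q[np.abs(Q[:,1]-c)<1];out.append(round(h[:,0].min(),1))
    print(c,r,out)
cv2.imwrite("pics/c3.png",cv2.resize(im[105:260,190:330],None,fx=4,fy=3.8,interpolation=cv2.INTER_CUBIC))
```

```text
0.016 119 [ 0.48682211 -0.2498526   0.03100997] 0.0007245933222548635
0.01 119 [ 0.48779111 -0.25009394  0.03172652] 0.0007413634679302468
235 202 [np.float64(205.6), np.float64(200.6), np.float64(195.7)]
245 197 [np.float64(201.2), np.float64(196.2), np.float64(191.4)]
255 195 [np.float64(199.0), np.float64(194.2), np.float64(189.3)]
262 194 [np.float64(198.7), np.float64(193.9), np.float64(188.9)]
270 195 [np.float64(199.3), np.float64(194.4), np.float64(189.5)]
280 198 [np.float64(201.7), np.float64(196.8), np.float64(191.9)]
290 203 [np.float64(206.5), np.float64(201.7), np.float64(196.7)]
```

Emit:
{"fn": "jog_arm", "kwargs": {"moves": [[0.4,[0.025,-0.006,-0.1],[0,0,0]],[0.4,[0.025,-0.006,-0.1],[0,0,0]],[0.4,[0.025,-0.006,-0.1],[0,-0.0008,0]],[0.4,[0,0,0],[0,0,0]],[0.4,[0,0,0],[0,0,0]]]}}

```text
clock: 6.9
tcp_pos: [0.5404, -0.2486, 0.0753]
ee_rot: [-179.9, 0.3, 175.3]
wrist_force: [-0.4, -0.7, -0.2]
width: 0.647
finger_force: 30.0
```

Run:
```python
from h import *
pose=wtool();im=grab_frame("wrist")[...,::-1].copy();cv2.imwrite("pics/w4.png",im);np.savez("w4.npz",p=pose[0],R=pose[1])
print(get_obs()["ee_rot"],pose[0]);e=wpix([.4872,-.25,.013],pose);print(e)
print([d for d in spot_point("wrist","pocket")][:1])
g=cv2.cvtColor(im,cv2.COLOR_BGR2GRAY)
bh=cv2.morphologyEx(g,cv2.MORPH_BLACKHAT,np.ones((7,7),np.uint8)).astype(float)
def toz(r,c,z): o,v=wray([r,c],pose);return (o+v*(z-o[2])/v[2])[:2]
r0,c0=e.astype(int)
for z in (.016,.010):
    P=[]
    for r in range(max(0,r0-60),r0+60):
        for c in range(c0-60,c0+60):
            if bh[r,c]>0.25*g[r,c] and bh[r,c]>8:
                q=toz(r,c,z)
                if abs(np.linalg.norm(q-[.4872,-.25])-.0315)<.005: P.append(q)
    P=np.array(P)
    s=least_squares(lambda x:np.hypot(P[:,0]-x[0],P[:,1]-x[1])-x[2],[.489,-.2485,.0315],loss="soft_l1",f_scale=.0005)
    print(z,len(P),s.x,np.std(s.fun))
    for rr,col in ((.0315,(0,255,0)),):
        for t in np.linspace(0,2*np.pi,120):
            q=wpix([s.x[0]+rr*np.cos(t),s.x[1]+rr*np.sin(t),z],pose);im[int(round(q[0])),int(round(q[1]))]=(0,255,0) if z>.012 else (255,255,0)
cv2.imwrite("pics/c4.png",cv2.resize(im[max(r0-65,0):r0+75,c0-80:c0+80],None,fx=4,fy=4,interpolation=cv2.INTER_NEAREST))
```

```text
[-179.88418675    0.37348254  175.23678145] [ 0.54037784 -0.24864089  0.07530318]
[146.3855058  253.47519692]
[{'position': [145.5, 252.4], 'conf': 0.89}]
0.016 456 [ 0.48677954 -0.24968362  0.03091588] 0.0007633136571305491
0.01 456 [ 0.48758744 -0.24991751  0.03184335] 0.0007862302517120028
```

View pics/c4.png

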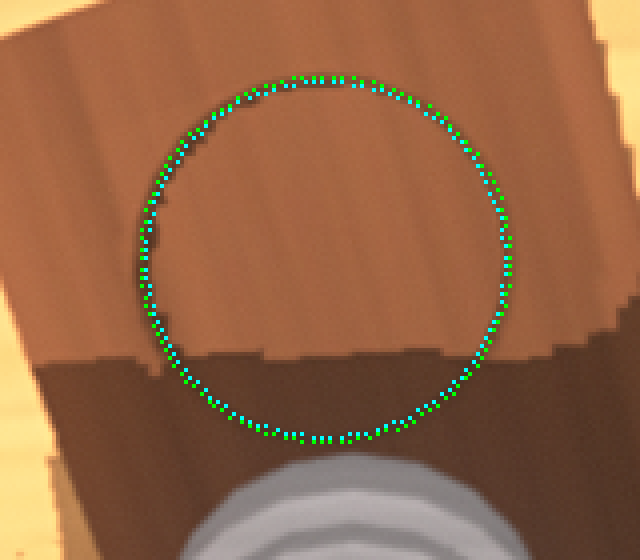

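The recess circle matches at about (0.487, -0.250). I'll move over it.

Run:
```python
from h import *
plan([.4867,-.2498,.050],[180,0,175.2],4)
```

```text
from [ 0.541  -0.2493  0.0763] shift/row [-0.0679 -0.0006 -0.0328] turn/row [ 0.0002  0.0006 -0.    ] deg 0.11 mm 15.1
```

Emit:
{"fn": "jog_arm", "kwargs": {"moves": [[0.4,[-0.068,-0.001,-0.03],[0,0.0006,0]],[0.4,[-0.068,-0.001,-0.03],[0,0.0006,0]],[0.4,[-0.068,-0.001,-0.03],[0,0.0006,0]],[0.4,[-0.068,-0.001,-0.03],[0,0.0006,0]],[0.4,[0,0,0],[0,0,0]],[0.4,[0,0,0],[0,0,0]],[0.4,[0,0,0],[0,0,0]]]}}

```text
clock: 7.7
tcp_pos: [0.4876, -0.2505, 0.0521]
ee_rot: [-179.8, 0.0, 175.2]
wrist_force: [0.4, 0.5, -1.2]
width: 0.644
finger_force: 30.0
```

Run:
```python
from h import *
L=[]
for i in range(4):
    if i: grab_frame("wrist")
    o=get_obs();L.append(np.r_[o["tcp_pos"],o["ee_rot"]])
print(np.round(L,4))
```

```text
[[ 4.876000e-01 -2.505000e-01  5.210000e-02 -1.798240e+02  4.260000e-02
   1.752113e+02]
 [ 4.875000e-01 -2.504000e-01  5.190000e-02 -1.798264e+02  2.550000e-02
   1.752161e+02]
 [ 4.873000e-01 -2.504000e-01  5.170000e-02 -1.798318e+02  2.600000e-03
   1.752185e+02]
 [ 4.871000e-01 -2.504000e-01  5.150000e-02 -1.798360e+02 -1.980000e-02
   1.752115e+02]]
```

Emit:
{"fn": "jog_arm", "kwargs": {"moves": [[0.4,[0,0.003,-0.015],[-0.001,0,0]],[0.4,[0,0,-0.015],[0,0,0]],[0.4,[0,0,-0.015],[0,0,0]],[0.4,[0,0,-0.012],[0,0,0]],[0.4,[0,0,0],[0,0,0]],[0.4,[0,0,0],[0,0,0]],[0.4,[0,0,0],[0,0,0]]]}}

```text
clock: 8.55
tcp_pos: [0.4862, -0.2497, 0.0397]
ee_rot: [-179.7, -0.1, 175.2]
wrist_force: [-0.1, 0.2, -1.2]
width: 0.644
finger_force: 30.0
```

Emit:
{"fn": "jog_arm", "kwargs": {"moves": [[0.4,[0.002,0,-0.006],[0,0,0]],[0.4,[0,0,-0.006],[0,0,0]],[0.4,[0,0,-0.006],[0,0,0]],[0.4,[0,0,0],[0,0,0]],[0.4,[0,0,0],[0,0,0]],[0.4,[0,0,0],[0,0,0]]]}}

```text
clock: 9.15
tcp_pos: [0.4868, -0.2499, 0.0371]
ee_rot: [-179.6, -0.0, 175.2]
wrist_force: [-2.0, 1.4, 14.0]
width: 0.648
finger_force: 30.0
```

Emit:
{"fn": "jog_arm", "kwargs": {"moves": [[1,[0,0,0],[0,0,0]],[1,[0,0,0],[0,0,0]],[1,[0,0,0],[0,0,0]],[1,[0,0,0],[0,0,0]],[1,[0,0,0.03],[0,0,0]],[1,[0,0,0.1],[0,0,0]],[1,[0,0,0.15],[0,0,0]],[1,[0.05,0,0.15],[0,0,0]],[1,[0,0,0],[0,0,0]],[1,[0,0,0],[0,0,0]],[1,[0,0,0],[0,0,0]]]}}

```text
clock: 10.25
tcp_pos: [0.4958, -0.2496, 0.1214]
ee_rot: [-179.7, -0.2, 175.2]
wrist_force: [0.5, -0.8, -0.1]
width: 1.001
finger_force: 0.0
```

Run:
```python
from h import *
pose=wtool();im=grab_frame("wrist");np.savez("w5.npz",p=pose[0],R=pose[1])
print(get_obs()["ee_rot"],pose[0])
b0=wpix([.487,-.2498,.02],pose);r,c=b0.astype(int)
b,bb=blob(im,(max(r-60,0),r+60,c-60,c+60),sat=70,val=60);print(b0,b,bb)
s=least_squares(lambda x:(sil(np.r_[x,.01],np.eye(3),DISH,pose)-b)[:2],[.487,-.25],diff_step=1e-3);print(s.x,sil(np.r_[s.x,.01],np.eye(3),DISH,pose))
s=least_squares(lambda x:sil(x,np.eye(3),DISH,pose)-b,[.487,-.25,.01],diff_step=1e-3);print(s.x)
cv2.imwrite("pics/c5.png",cv2.resize(im[max(r-70,0):r+70,c-80:c+80,::-1],None,fx=4,fy=4,interpolation=cv2.INTER_CUBIC))
plan([.54+(-.571)*.06,.1005+.05*.06,.04+.819*.06+.06],[180,35,175.2],12)
```

```text
[-179.69533832   -0.17978721  175.17713927] [ 0.49575836 -0.24958233  0.121421  ]
[192.65863452 261.18275463] [260.74822519 192.29816741  63.54525946] (24, 24, 73, 73)
[ 0.48662745 -0.25013916] [260.74822605 192.29816787  64.30020467]
[ 0.48746836 -0.2502331   0.00710607]
from [ 0.4956 -0.2496  0.1212] shift/row [0.0042 0.1471 0.0116] turn/row [-0.0012 -0.0162  0.0001] deg 2.93 mm 29.5
```

View pics/c5.png

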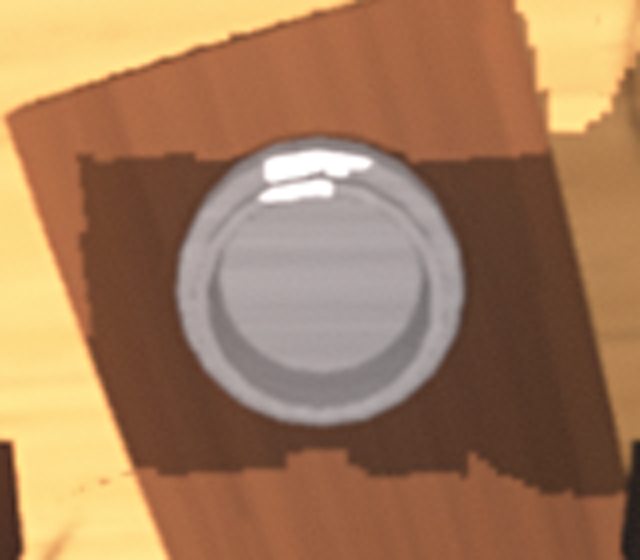

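The dish is seated upright in the recess, with its centre at about (0.4867, -0.250). Next is the lid.

Emit:
{"fn": "jog_arm", "kwargs": {"moves": [[1,[0.004,0.147,0.05],[-0.0012,-0.0162,0]],[1,[0.004,0.147,0.03],[-0.0012,-0.0162,0]],[1,[0.004,0.147,0.01],[-0.0012,-0.0162,0]],[1,[0.004,0.147,0.01],[-0.0012,-0.0162,0]],[1,[0.004,0.147,0.01],[-0.0012,-0.0162,0]],[1,[0.004,0.147,0.01],[-0.0012,-0.0162,0]],[1,[0.004,0.147,0],[-0.0012,-0.0162,0]],[1,[0.004,0.147,0],[-0.0012,-0.0162,0]],[1,[0.004,0.147,0],[-0.0012,-0.0162,0]],[1,[0.004,0.147,0],[-0.0012,-0.0162,0]],[1,[0.004,0.147,0],[-0.0012,-0.0162,0]],[1,[0.004,0.147,0],[-0.0012,-0.0162,0]]]}}

```text
clock: 11.5
tcp_pos: [0.5066, 0.0313, 0.1441]
ee_rot: [-178.6, 28.7, 175.2]
wrist_force: [0.5, 0.2, -0.4]
width: 1.001
finger_force: 0.0
```

Run:
```python
from h import *
plan([.54+(-.571)*.05,.1005+.05*.05,.04+.819*.05],[180,35,175.2],6)
```

```text
from [0.5066 0.0313 0.1441] shift/row [ 0.0041  0.0597 -0.0526] turn/row [ 0.0006 -0.0059  0.0007] deg 1.08 mm 15.9
```

Emit:
{"fn": "jog_arm", "kwargs": {"moves": [[1,[0.004,0.06,-0.03],[0.0006,-0.0055,0.0007]],[1,[0.004,0.06,-0.04],[0.0006,-0.0055,0.0007]],[1,[0.004,0.06,-0.05],[0.0006,-0.0055,0.0007]],[1,[0.004,0.06,-0.06],[0.0006,-0.0055,0.0007]],[1,[0.004,0.055,-0.06],[0.0006,-0.0055,0.0007]],[1,[0.004,0.04,-0.06],[0.0006,-0.0055,0.0007]],[1,[0,0,0],[0,0,0]],[1,[0,0,0],[0,0,0]],[1,[0,0,0],[0,0,0]],[1,[0,0,0],[0,0,0]]]}}

```text
clock: 12.5
tcp_pos: [0.5106, 0.0691, 0.1029]
ee_rot: [-178.7, 32.6, 175.1]
wrist_force: [-0.3, 0.5, 0.1]
width: 0.999
finger_force: 0.0
```

Run:
```python
from h import *
pose=wtool();im=grab_frame("wrist");cv2.imwrite("pics/w6.png",im[...,::-1]);print(get_obs()["ee_rot"],pose[0])
Rm=R.from_euler("ZY",[-4.8,-35],degrees=True).as_matrix()
p=wpix([.54,.1005,.04]+Rm[:,2]*.01,pose);print("expect",p)
r,c=p.astype(int);b,bb=blob(im,(max(r-75,0),r+65,c-75,c+75));print(b,bb,c-75,max(r-75,0))
s=least_squares(lambda x:(sil(np.r_[x,.04],Rm,LID,pose)-b)[:2],[.54,.1005],diff_step=1e-3);print(s.x,sil(np.r_[s.x,.04],Rm,LID,pose))
plan(np.r_[s.x,.04]+Rm[:,2]*.021,[180,35,175.2],4)
```

```text
[-178.69168954   32.64929598  175.15342115] [0.51055645 0.06913717 0.10290428]
expect [205.96720463 310.92812763]
[322.41787021 215.6688277   88.2581441 ] (33, 34, 117, 105) 235 130
[0.55453416 0.11038089] [322.41787141 215.66882596  70.96982929]
from [0.5106 0.0694 0.1029] shift/row [ 0.04    0.0525 -0.0571] turn/row [ 0.0012 -0.0034  0.0011] deg 0.68 mm 17.5
```

View pics/w6.png

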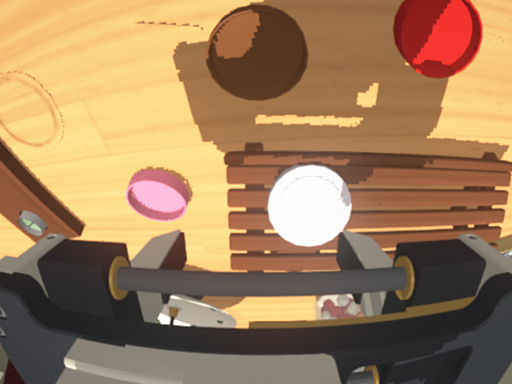

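Lid at px (309,205), 2 px from the expected position, so my estimate holds (the blob had merged with a finger). I'll close the remaining offset.

Emit:
{"fn": "jog_arm", "kwargs": {"moves": [[1,[0,0.04,-0.01],[0.0015,-0.0025,0]],[1,[0,0.04,-0.01],[0.0015,-0.0025,0]],[1,[0,0.04,-0.01],[0.0015,-0.0025,0]],[1,[0.005,0.048,-0.01],[0.0015,-0.003,0]],[1,[0,0,-0.025],[0,-0.002,0]],[1,[0,0,-0.025],[0,0,0]],[1,[0,0,-0.02],[0,0,0]],[1,[0,0,0],[0,0,0]],[1,[0,0,0],[0,0,0]],[1,[0,0,0],[0,0,0]]]}}

```text
clock: 13.55
tcp_pos: [0.5114, 0.1032, 0.0805]
ee_rot: [179.8, 34.8, 174.3]
wrist_force: [-0.7, -0.6, 0.5]
width: 1.001
finger_force: 0.0
```

Run:
```python
from h import *
pose=wtool();im=grab_frame("wrist");cv2.imwrite("pics/w7.png",im[...,::-1]);print(get_obs()["ee_rot"],pose[0],get_obs()["joints"])
Rm=R.from_euler("ZY",[-4.8,-35],degrees=True).as_matrix()
p=wpix([.54,.1005,.04]+Rm[:,2]*.01,pose);print("expect",p)
r,c=p.astype(int);b,bb=blob(im,(max(r-75,0),r+65,c-70,c+70));print(b,bb,c-70,max(r-75,0))
s=least_squares(lambda x:(sil(np.r_[x,.04],Rm,LID,pose)-b)[:2],[.54,.1005],diff_step=1e-3);print(s.x,sil(np.r_[s.x,.04],Rm,LID,pose))
plan(np.r_[s.x,.04]+Rm[:,2]*.021,[180,35,175.2],4)
```

```text
[179.7541114   34.76932923 174.31377531] [0.51142789 0.10316    0.08053772] [-28.40727306  23.28598917  -2.59291472 141.79728677 123.90417128
  24.95716125 -67.23856923]
expect [231.78877392 261.40129136]
[259.02723648 247.65613544 101.81355509] (3, 32, 128, 108) 191 156
[0.56644232 0.09613953] [259.02723645 247.65613482  71.48788748]
from [0.5114 0.1032 0.0806] shift/row [ 0.0538 -0.0076 -0.0292] turn/row [-0.0003 -0.0003  0.001 ] deg 0.2 mm 12.3
```

```bash
cat > out.py <<'E'
from h import *
def topfit(im,pose,cyl,Rm,X0,cols,r0,r1,sat=60):
    "x shift along image-row from upper outline rows; returns measured/predicted rows and column extents"
    hsv=cv2.cvtColor(im,cv2.COLOR_RGB2HSV);m=(hsv[...,1]<sat)&(hsv[...,2]>90)
    P=np.float32([wpix(X0+Rm@[r*np.cos(t),r*np.sin(t),z],pose)[::-1] for r,z in cyl for t in np.linspace(0,6.283,360)])
    h=np.zeros(m.shape,np.uint8);cv2.fillConvexPoly(h,cv2.convexHull(np.round(P*16).astype(np.int32)),1,shift=4)
    for c in cols: print("col",c,"meas",r0+np.argmax(m[r0:r1,c]),"pred",r0+np.argmax(h[r0:r1,c]))
    return m,h
E
python3 - <<'E'
from out import *
pose=wtool();im=cv2.imread("pics/w7.png")[...,::-1].copy()
Rm=R.from_euler("ZY",[-4.8,-35],degrees=True).as_matrix()
m,h=topfit(im,pose,LID,Rm,np.array([.54,.1005,.04]),(240,250,260,270,280),170,235)
for r in (205,215,225):
    a=np.where(m[r,200:325])[0]+200;b=np.where(h[r])[0];print(r,a.min(),a.max(),b.min(),b.max())
plan(np.r_[.54,.1005,.04]+Rm[:,2]*.021,[180,35,175.2],4)
E
```

```text
col 240 meas 190 pred 189
col 250 meas 188 pred 186
col 260 meas 188 pred 184
col 270 meas 188 pred 185
col 280 meas 189 pred 188
205 224 298 223 299
215 219 302 219 304
225 216 305 216 307
from [0.5114 0.1032 0.0806] shift/row [ 0.0207 -0.0021 -0.0292] turn/row [-0.0003 -0.0003  0.001 ] deg 0.2 mm 7.2
```

Emit:
{"fn": "jog_arm", "kwargs": {"moves": [[1,[0.0212,-0.002,-0.029],[0,0,0.001]],[1,[0.0212,-0.002,-0.029],[0,0,0.001]],[1,[0.0212,-0.002,-0.029],[0,0,0.001]],[1,[0.0212,-0.002,-0.029],[0,0,0.001]],[1,[0,0,0],[0,0,0]],[0.4,[0,0,0],[0,0,0]],[0.4,[0,0,0],[0,0,0]],[0.4,[0,0,0],[0,0,0]],[0.4,[0,0,0],[0,0,0]],[0.4,[0,0,0],[0,0,0]],[0.4,[0,0,0],[0,0,0]]]}}

```text
clock: 14.7
tcp_pos: [0.5283, 0.1018, 0.0574]
ee_rot: [179.8, 34.8, 175.1]
wrist_force: [-0.4, -0.3, 2.7]
width: 0.644
finger_force: 30.0
```

Emit:
{"fn": "jog_arm", "kwargs": {"moves": [[0.4,[-0.06,0.005,0.085],[0,0,0]],[0.4,[-0.08,0.007,0.115],[0,0,0]],[0.4,[-0.05,0,0.12],[0,0,0]],[0.4,[0.02,-0.1,0.08],[0.0017,0.02,0]],[0.4,[0.02,-0.14,0.02],[0.0017,0.02,0]],[0.4,[0.02,-0.14,0],[0.0017,0.02,0]],[0.4,[0.02,-0.14,0],[0.0017,0.02,0]],[0.4,[0.02,-0.14,0],[0.0017,0.02,0]],[0.4,[0.02,-0.14,0],[0.0017,0.02,0]],[0.4,[0.02,-0.14,0],[0.0017,0.02,0]],[0.4,[0.02,-0.14,0],[0.0017,0.02,0]],[0.4,[0.02,-0.14,0],[0.0017,0.02,0]]]}}

```text
clock: 15.9
tcp_pos: [0.5055, -0.0499, 0.1237]
ee_rot: [-176.3, 15.5, 175.5]
wrist_force: [1.1, -0.1, 0.2]
width: 0.644
finger_force: 30.0
```

Run:
```python
from h import *
print(get_obs()["ee_rot"],get_obs()["width"]);plan([.525,-.25,.13],[180,0,175.2],8)
```

```text
[-176.29836671   15.51753607  175.50758129] 0.6442567526077467
from [ 0.5055 -0.0499  0.1237] shift/row [ 0.0122 -0.1251  0.004 ] turn/row [0.0034 0.0105 0.0001] deg 1.99 mm 25.1
```

Emit:
{"fn": "jog_arm", "kwargs": {"moves": [[0.4,[0.012,-0.12,0.004],[0.0033,0.0105,0]],[0.4,[0.012,-0.12,0.004],[0.0033,0.0105,0]],[0.4,[0.012,-0.12,0.004],[0.0033,0.0105,0]],[0.4,[0.012,-0.12,0.004],[0.0033,0.0105,0]],[0.4,[0.012,-0.12,0.004],[0.0033,0.0105,0]],[0.4,[0.012,-0.12,0.004],[0.0033,0.0105,0]],[0.4,[0.012,-0.12,0.004],[0.0033,0.0105,0]],[0.4,[0.012,-0.12,0.004],[0.0033,0.0105,0]],[0.4,[0,0,0],[0,0,0]],[0.4,[0,0,0],[0,0,0]],[0.4,[0,0,0],[0,0,0]]]}}

```text
clock: 17.0
tcp_pos: [0.525, -0.2412, 0.1299]
ee_rot: [-179.7, 0.2, 175.0]
wrist_force: [0.4, -0.2, -1.4]
width: 0.643
finger_force: 30.0
```

Run:
```python
from out import *
pose=wtool();im=grab_frame("wrist");cv2.imwrite("pics/w8.png",im[...,::-1]);print(get_obs()["ee_rot"],pose[0])
Rd=pose[1]@np.diag([1,-1,-1.])
for off in (-.002,0,.002):
    print(off);m,h=topfit(im,pose,LID,Rd,pose[0]+pose[1]@[off,0,.021],(235,250,262,275,290),182,245,75)
plan([.4867,-.25,.068],[180,0,175.2],6)
```

```text
[-179.70655359    0.18914887  174.99214606] [ 0.52497464 -0.24117325  0.12989103]
-0.002
col 235 meas 182 pred 207
col 250 meas 182 pred 201
col 262 meas 182 pred 200
col 275 meas 198 pred 201
col 290 meas 204 pred 208
0
col 235 meas 182 pred 203
col 250 meas 182 pred 198
col 262 meas 182 pred 196
col 275 meas 198 pred 198
col 290 meas 204 pred 204
0.002
col 235 meas 182 pred 200
col 250 meas 182 pred 194
col 262 meas 182 pred 193
col 275 meas 198 pred 195
col 290 meas 204 pred 201
from [ 0.525 -0.241  0.13 ] shift/row [-0.032  -0.0075 -0.0517] turn/row [0.0003 0.0002 0.0002] deg 0.07 mm 12.2
```

View pics/w8.png

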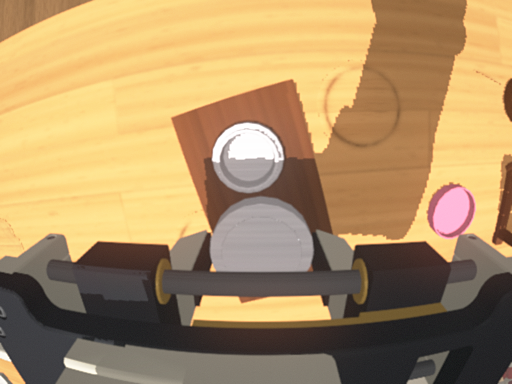

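The lid is held level and centred (zero offset), and the dish is at px (248,157). I'll move over the dish.

Emit:
{"fn": "jog_arm", "kwargs": {"moves": [[0.4,[-0.032,-0.0075,-0.04],[0,0,0]],[0.4,[-0.032,-0.0075,-0.05],[0.0005,0,0]],[0.4,[-0.032,-0.0075,-0.05],[0.0005,0,0]],[0.4,[-0.032,-0.0075,-0.05],[0.0005,0,0]],[0.4,[-0.032,-0.0075,-0.05],[0,0.0005,0]],[0.4,[-0.032,-0.0075,-0.05],[0,0.0005,0]],[0.4,[0,0,0],[0,0,0]],[0.4,[0,0,0],[0,0,0]],[0.4,[0,0,0],[0,0,0]],[0.4,[0,0,0],[0,0,0]]]}}

```text
clock: 18.05
tcp_pos: [0.4876, -0.2514, 0.0726]
ee_rot: [-179.9, 0.1, 174.9]
wrist_force: [-0.3, 0.5, -0.5]
width: 0.645
finger_force: 30.0
```

Emit:
{"fn": "jog_arm", "kwargs": {"moves": [[0.4,[-0.003,0.006,-0.02],[0,0,0]],[0.4,[0,0,-0.02],[0,0,0]],[0.4,[0,0,-0.02],[0,0,0]],[0.4,[0,0,0],[0,0,0]],[0.4,[0,0,0],[0,0,0]],[0.4,[0,0,0],[0,0,0]]]}}

```text
clock: 18.65
tcp_pos: [0.4864, -0.2502, 0.0602]
ee_rot: [-179.9, 0.0, 174.9]
wrist_force: [-0.5, 1.5, 0.2]
width: 0.641
finger_force: 30.0
```

Emit:
{"fn": "jog_arm", "kwargs": {"moves": [[0.4,[0,0,-0.012],[0,0,0]],[0.4,[0,0,-0.012],[0,0,0]],[0.4,[0,0,-0.008],[0,0,0]],[0.4,[0,0,0],[0,0,0]],[0.4,[0,0,0],[0,0,0]],[0.4,[0,0,0],[0,0,0]]]}}

```text
clock: 19.25
tcp_pos: [0.4863, -0.2502, 0.0538]
ee_rot: [-179.9, 0.0, 174.9]
wrist_force: [0.4, -0.2, -0.3]
width: 0.646
finger_force: 30.0
```

Rim at about 0.033, below the neck top with no contact. Continuing down.

Emit:
{"fn": "jog_arm", "kwargs": {"moves": [[0.4,[0.001,0.001,-0.01],[0,0,0]],[0.4,[0,0,-0.008],[0,0,0]],[0.4,[0,0,-0.006],[0,0,0]],[0.4,[0,0,0],[0,0,0]],[0.4,[0,0,0],[0,0,0]],[0.4,[0,0,0],[0,0,0]]]}}

```text
clock: 19.85
tcp_pos: [0.4868, -0.25, 0.0505]
ee_rot: [-179.9, 0.1, 174.9]
wrist_force: [-5.0, 2.3, 20.8]
width: 0.642
finger_force: 30.0
```

Contact at the home height, 20.8 N. Releasing, then a straight retreat.

Emit:
{"fn": "jog_arm", "kwargs": {"moves": [[0.75,[0,0,0.002],[0,0,0]],[1,[0,0,0],[0,0,0]],[1,[0,0,0],[0,0,0]],[1,[0,0,0],[0,0,0]],[1,[0,0,0.03],[0,0,0]],[1,[0,0,0.1],[0,0,0]],[1,[0,0,0.15],[0,0,0]],[1,[0.05,0,0.15],[0,0,0]],[1,[0,0,0],[0,0,0]],[1,[0,0,0],[0,0,0]],[1,[0,0,0],[0,0,0]]]}}

```text
clock: 20.95
tcp_pos: [0.4956, -0.2499, 0.1346]
ee_rot: [-179.9, -0.1, 174.9]
wrist_force: [-0.1, 0.6, -0.3]
width: 0.997
finger_force: 0.0
```

Run:
```python
from h import *
pose=wtool();im=grab_frame("wrist");print(pose[0])
S=[(.03,0),(.03,.032),(.023,.0335)]
r,c=wpix([.487,-.25,.03],pose).astype(int);b,bb=blob(im,(max(r-60,0),r+60,c-60,c+60),sat=70,val=60);print(b,bb)
s=least_squares(lambda x:(sil(np.r_[x,.01],np.eye(3),S,pose)-b)[:2],[.487,-.25],diff_step=1e-3);print(s.x,sil(np.r_[s.x,.01],np.eye(3),S,pose))
a=cv2.resize(im[max(r-60,0):r+60,c-65:c+65,::-1],(390,360));sc=grab_frame("scene")[250:340,230:345,::-1]
cv2.imwrite("pics/end.png",np.hstack([a,cv2.resize(sc,(400,360),interpolation=cv2.INTER_CUBIC)]))
```

```text
[ 0.49562763 -0.24986306  0.13458068]
[260.2834891  191.7027091   65.01153744] (24, 23, 73, 75)
[ 0.48672998 -0.25033912] [260.28348873 191.70270868  65.46432614]
```

View pics/end.png

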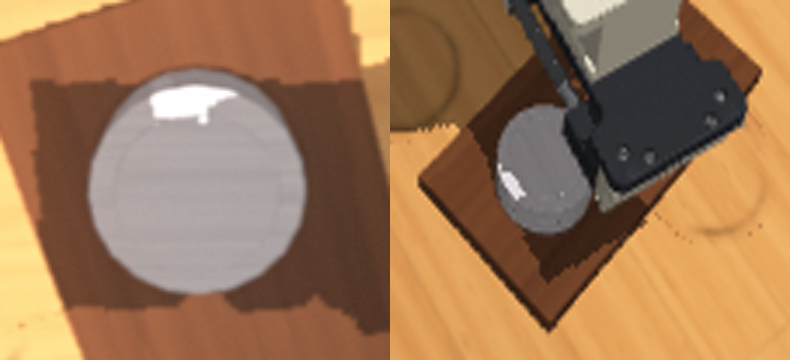

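The lid sits level and centred on the dish at (0.4867, -0.250), and the gripper is clear.

```bash
python3 -c "
from workcell import *
print(hand_in())"
```

```text
the job is handed in; nothing more can be done
None
```

The dish is seated in the larger recess with its lid on, and in the last picture it looks level and centred; I handed the job in at about 21 s, and no verdict came back.

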